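Wind the cockle under its lens

ROBOT

A 7-joint arm with a two-finger parallel gripper is mounted at the origin on the work surface. World frame = base frame: x ahead of the robot, y to its left, z up, the work surface at z = 0. Lengths are in m, angles in rad, forces in N, time in s.
With the tool pointing down it reaches from about 0.35 to 0.9 m from the base axis. Payload 8.1 kg.
Tool frame: the origin (TCP) lies between the finger pads; the fingertips stand 8 mm ahead of it and the grasp point (between the pads) lies 11 mm behind it (manip.tip_reach is the distance from the TCP to the fingertips, in m); z points along the fingers, y is the line along which they close (so a half turn about z gives the same grasp; the last joint's range is limited). The gripper opens to 85 mm and grips with 20 to 120 N. Pads are 22 mm wide; open, the fingers measure 114 mm over their backs; the gripper's body (76 mm by 85 mm) begins 54 mm behind the grasp point. The pads swing forward as they close: fully open they stand 13 mm farther back than shut.
Start: joints at [-1.416, 0.434, 0.025, 1.573, -0.012, 1.134, -0.075], TCP at [0.159, 0.604, 0.239] pointing down, gripper open.
Joint ranges: [-2.62, 2.62], [-0.44, 2.09], [-1.27, 1.32], [0.08, 2.57], [-1.32, 4.46], [0.12, 2], [-2.74, 2.74]. Speed limits (rad/s): [2.22, 2.22, 3.01, 3.01, 3.14, 3.14, 3.14].

INTERFACE

Orientations are given as a unit quaternion [w, x, y, z].
In Python, from rig import observe, viewer, manip gives the robot as it stands. The module is installed in compiled form; this text tells all that it offers.
- The arm moves only by the tool jog_arm, never from a script. Its argument "steps" is a list of rows, each a list of 3 entries, a list of its own where there are three numbers: the shift along the tool's x, y, z in normalised numbers (1 is 80 cm), then the turn about the tool's z in shares of 90 degrees (1.0 is 90 degrees), then the finger opening in cm, from 0 to 8.54. In form: [[[dx, dy, dz], turn, gripper], ...]. A call has 1 to 5 rows; each row is the pose to reach, as a shift and turn from the pose commanded when the call began, along the tool's axes at that moment; what a row does not reach only later rows make up. A row lasts 1/8 s, in which the tool goes at most 62.5 mm and 10.7 degrees, less where a joint would pass 70% of its speed; a pose out of reach is approached as far as the arm can. No shift or turn number may pass 1 either way. A call with a gripper value outside its range is refused whole. The fingers move at their own pace and stop on an object; "newtons" is the grip in N (left out, the last holds). Time passes only in rows, so rows that repeat a pose let the fingers close. It gives the time, the measured TCP pose, the force, the opening and the grip force at its end, in the units of the state.
- observe(): the state, without advancing time (a new reading comes with each control period).
- viewer.grab_frame(name): name is "scene" or "side" or "wrist"; returns a dict with "image" (384x512x3 uint8, red, green, blue), "range_z" (384x512 float32, m along the optical axis (not along the pixel's ray), 0 where there is no reading), "camera_matrix" (3x3 intrinsics, pixels), "k1" (the pictures are not rectified: a ray, as slopes to the right and down, at radius r is drawn at 1 + k1 r^2 times it, then the intrinsics apply), "pose" (4x4, takes a point from camera to world coordinates). Camera axes: x right, y up, looking along -z (the intrinsics and any distortion apply to the point x, -y, -z); pixel columns grow to the right and rows downward; lengths in m; the calibration is good to about 2 mm. A picture is of the moment at which its call begins.
- manip.close_job(): hands the job in; it is judged then, once.
The state is a dict: "t": time; "joint_pos": joint angles; "qd": joint speeds; "tau": joint torques, N m; "tcp_pos": TCP position; "eef_rot": TCP orientation; "ft_force": force on the tool from outside, world axes, zero at the start; "ft_torque": the same for the moment, N m; "width": opening from 0.0 (shut) to 1.0 (fully open); "grasp_force": force on a finger pad.
Only numpy, scipy, OpenCV 4.12 (cv2) and the standard library are available. Lean on these libraries where they do the work, as an engineer would, in place of code of your own. Each camera call takes 0.05 s, during which the arm holds its last target. There are 200 camera calls.

TASK

On the winding stand that carries the ribbed cockle (not the one with the spiral whelk), swing the wheel's folding handle up until it snaps upright, then use it to turn the wheel until the cockle lies centred under the brass magnifier. Let go, leaving the handle upright and the cockle there, and do not touch the whelk's stand.

Things in the scene. Friction and masses are not known exactly. Their poses are not given: they have to be found in the camera images.
- cockle_stand: Fixed oak base board (240 x 190 x 12 mm) of the stand with the cockle. Origin on the table under the axis of its flat grey handwheel (rim 130 mm across, 40 to 52 mm above the table); z up; x from the wheel to the carriage track, y along the track; board x -75 to 165, y -95 to 95 mm. At the start the handle's hinge is at (-55, 0, 80) mm and the handle lies level along +x, ball at x = 23.
- cockle_handle (a joint): Folding handle: 0 = level (every start), 1.57 = upright at its stop. Hinge pin level, along the rim. Steel rod 10 mm thick with a 24 mm wooden ball, centre 78 mm from the pin, 27 mm above the hub when folded. Swing the ball up and over towards the hinge (under 2 N); a sprung catch resists to 1.2 rad; past that, let go, it snaps upright and stays: ball 55 mm from the wheel's axis, 158 mm high.
- cockle_wheel (a joint): Handwheel angle: 0 at every start; turns only anticlockwise seen from above, up to 2.3 rad, with about 2 N at the handle, and stays where left. A pin locks it while the handle is down; it comes free only in the last 10 degrees of the handle's rise. Each radian moves the carriage with the shell 40 mm towards the stand's +y.
- cockle_shell (a point): Middle of the ribbed, fan-shaped cockle shell (44 x 40 x 20 mm) fixed on the aluminium carriage, 45 mm above the table; at the start at (120, -50, 45) mm in the stand's frame. It rides along the stand's y.
- cockle_lens (a point): Centre of the level brass magnifier lens (ring 69 mm across, 100 mm above the table) over the track of the cockle's stand: at x 120 mm in the stand's frame, 40 to 75 mm from the shell's start towards +y. Fixed; its foot and post stand beyond the track, at x 195 mm.
- whelk_stand: Bystander: the same stand, wheel and magnifier, but with a spiral whelk shell 62 mm long on the carriage. Origin under its wheel's axis, same axes. Not to be touched.

How it is judged:
On the way, in this order (a step that is already met when the one before it is completed fails the run):
1. the cockle stand's handle has been swung up and has snapped upright, before the shell is under the lens (value of joint cockle_handle above 1.45 rad and horizontal distance between cockle_shell and cockle_lens above 0.025 m), for 0.1 s.
2. the cockle has been wound under the lens with the handle upright (value of joint cockle_handle above 1.45 rad and horizontal distance between cockle_shell and cockle_lens below 0.012 m), for 0.2 s.
At the end, for the whole second after the job is handed in: The cockle's centre is within 12 mm, horizontally, of the lens centre; its handle stands upright (1.45 rad or more) and still (all of step 2 and velocity of joint cockle_handle between -0.05 and 0.05 rad/s); the robot touches nothing.
It fails at once if the whelk's stand was touched (contact force between whelk_stand and the arm above 1 N or contact force between whelk_stand and the fingers above 1 N).
It also fails if it takes over 40 s, if anything falls off the work surface, if the arm or the gripper's body presses on something with over 40 N, if the wrist force passes 120 N, or if a joint passes its speed limit or range.

## Working session

There is one attempt and no reset: what is moved stays moved. The work goes in short steps, Python scripts to look and compute and a tool call to move; the robot and the scene stay as the last step left them, time stands still between calls to the robot, and variables do not carry over. Pictures are saved under pics/ and viewed, at most 10 in all, crops included, and the job is handed in when it is done.

Besides the shell and the picture viewer there is one more tool, called after ">>>" by a JSON object that holds its "fn" and its "kwargs", one argument or row to a line. jog_arm: Moves the arm, as the interface text tells. Its arguments: {"type":"object","properties":{"steps":{"type":"array"},"newtons":{"type":"number"}},"required":["steps"]}

```bash
mkdir -p pics
cat > h.py <<'E'
import numpy as np, cv2
from rig import observe, viewer, manip
def grab(n):
    f=viewer.grab_frame(n); np.savez(f'{n}.npz',**{k:np.asarray(v) for k,v in f.items()}); return f
def world(f,u,v,z=None):
    """pixel->world from range, or ray/plane z"""
    K=np.asarray(f['camera_matrix']);k=float(f['k1']);T=np.asarray(f['pose'])
    p=cv2.undistortPoints(np.array([[[u,v]]],float),K,np.array([k,0,0,0,0.]))[0,0]
    d=T[:3,:3]@np.array([p[0],-p[1],-1.]); o=T[:3,3]
    s=float(f['range_z'][int(round(v)),int(round(u))]) if z is None else (z-o[2])/d[2]
    return o+s*d
def cloud(f):
    K=np.asarray(f['camera_matrix']);k=float(f['k1']);T=np.asarray(f['pose'])
    h,w=f['range_z'].shape;uv=np.stack(np.meshgrid(np.arange(w),np.arange(h)),-1).reshape(-1,1,2).astype(float)
    p=cv2.undistortPoints(uv,K,np.array([k,0,0,0,0.]))[:,0];s=f['range_z'].reshape(-1,1)
    P=np.c_[p[:,0],-p[:,1],-np.ones(len(p))]*s@T[:3,:3].T+T[:3,3]
    P[s[:,0]==0]=np.nan
    return P.reshape(h,w,3)
E
python3 - <<'E'
from h import *
ims=[]
for n in('scene','side'):
    f=grab(n); cv2.imwrite(f'pics/{n}0.png',cv2.resize(f['image'][:,:,::-1],(800,600)))
    print(n,np.asarray(f['pose']).round(3).tolist(),f['k1'])
print(observe())
E
```

```text
scene [[0.877, -0.39, 0.279, 0.789], [0.48, 0.72, -0.501, -0.321], [-0.006, 0.573, 0.819, 0.612], [0.0, 0.0, 0.0, 1.0]] -0.06629101520263164
side [[-0.913, 0.26, -0.315, 0.393], [-0.408, -0.592, 0.695, 0.429], [-0.005, 0.763, 0.646, 0.531], [0.0, 0.0, 0.0, 1.0]] -0.06049208217975224
{'t': 0.1, 'joint_pos': array([-1.41560441,  0.43515405,  0.02497822,  1.57397905, -0.01161589,
        1.13394597, -0.07511764]), 'qd': array([-0.00166307, -0.0008925 ,  0.00019479, -0.00145514, -0.00044643,
       -0.00216393,  0.00178162]), 'tau': array([ 3.73458970e-03, -6.71762538e+01,  1.02869902e+00, -3.16900706e+01,
        1.58874138e-02,  7.20858297e-03,  3.79091659e-06]), 'tcp_pos': array([0.15928189, 0.60393976, 0.23861446]), 'eef_rot': array([-3.09438041e-05,  1.28587747e-01,  9.91697908e-01, -6.69902883e-04]), 'ft_force': array([-0.3255099 , -0.40509053,  0.32354977]), 'ft_torque': array([-0.0432836 ,  0.00700754, -0.05546103]), 'grasp_force': 0.0, 'width': 0.998771998063287}
```

View pics/scene0.png

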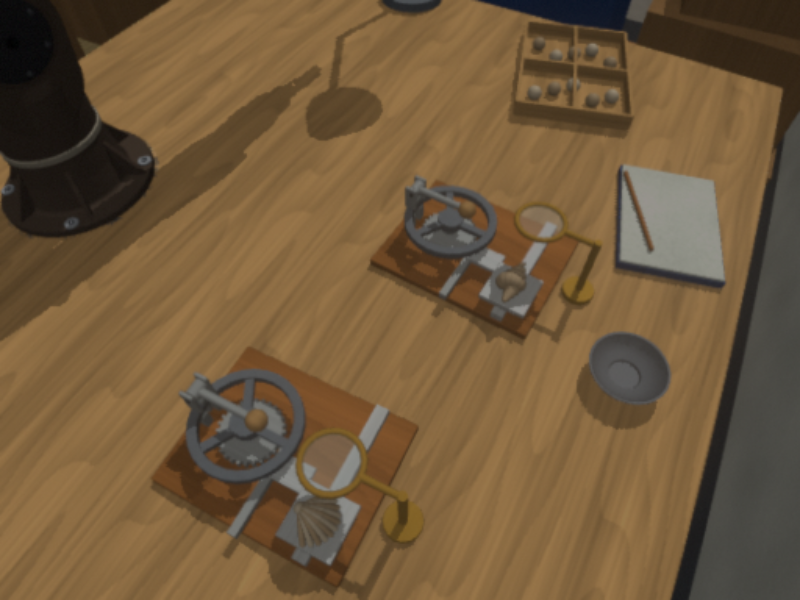

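View pics/side0.png

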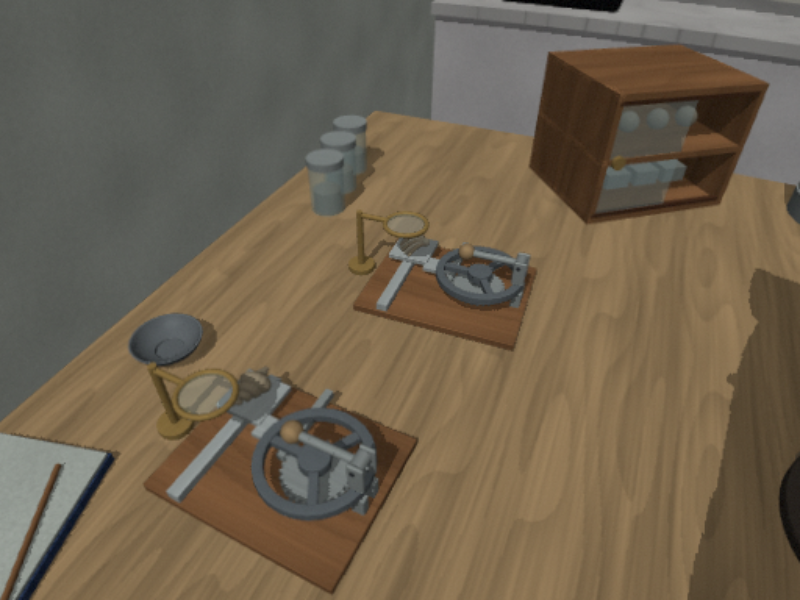

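```bash
cat > m.py <<'E'
from h import *
ld=lambda n:dict(np.load(n+'.npz'))
S,D=ld('scene'),ld('side'); k=512/800
def fit(obj,P):
    a,b=obj-obj.mean(0),P-P.mean(0)
    t=np.arctan2((a[:,0]*b[:,1]-a[:,1]*b[:,0]).sum(),(a*b).sum()); R=np.array([[np.cos(t),-np.sin(t)],[np.sin(t),np.cos(t)]])
    o=P.mean(0)-R@obj.mean(0); return t,R,o,(P-o-obj@R.T)
for f,pix,obj in((S,[(249,350),(417,430),(338,580),(155,480)],[(-75,95),(165,95),(165,-95),(-75,-95)]),(D,[(357,308),(514,346),(536,265)],[(165,95),(-75,95),(-75,-95)])):
    P=np.array([world(f,u*k,v*k,.012)[:2] for u,v in pix]);t,R,o,r=fit(np.array(obj)/1e3,P);print('yaw',t,'o',o,'res',(r*1e3).round(1).tolist())
def tri(a,b):
    o1=S['pose'][:3,3];d1=world(S,a[0]*k,a[1]*k,0)-o1;o2=D['pose'][:3,3];d2=world(D,b[0]*k,b[1]*k,0)-o2
    s=np.linalg.lstsq(np.c_[d1,-d2],o2-o1,rcond=None)[0];p,q=o1+s[0]*d1,o2+s[1]*d2
    return (p+q)/2,np.linalg.norm(p-q)
for n,a,b in(('ball',(256,420),(467,252)),('lens',(331,463),(406,225)),('hinge',(197,390),(522,260)),('shell',(318,518),(415,246))):
    p,g=tri(a,b);print(n,p.round(4),'gap',round(g,4),'local',((p[:2]-o)@R*1e3).round(1),'rangeS',world(S,a[0]*k,a[1]*k).round(3))
# lens ring by colour
for nm,f,box in(('S',S,(290,420,375,502)),('D',D,(380,208,432,242))):
    hsv=cv2.cvtColor(f['image'],cv2.COLOR_RGB2HSV);C=cloud(f);m=(abs(C[...,2]-.1)<.012)
    x0,y0,x1,y1=[int(q*k) for q in box];mm=np.zeros_like(m);mm[y0:y1,x0:x1]=1;Q=C[m&mm]
    A=np.c_[2*Q[:,:2],np.ones(len(Q))];c=np.linalg.lstsq(A,(Q[:,:2]**2).sum(1),rcond=None)[0];rad=np.sqrt(c[2]+c[0]**2+c[1]**2)
    print(nm,len(Q),'ring c',c[:2],'r',rad,'z',np.median(Q[:,2]),'local',((c[:2]-o)@R*1e3).round(1))
E
python3 m.py
```

```text
yaw 0.044941580215591144 o [ 0.53114883 -0.20854185] res [[3.6, -4.0], [-1.7, -6.1], [-5.7, 6.9], [3.8, 3.1]]
yaw 0.08214671074969021 o [ 0.52521063 -0.20511884] res [[-5.3, -0.9], [4.6, 3.7], [0.8, -2.8]]
ball [ 0.5496 -0.206   0.0778] gap 0.0004 local [24.2 -2.9] rangeS [ 0.555 -0.209  0.09 ]
lens [ 0.6474 -0.2103  0.0965] gap 0.0003 local [121.3 -15.2] rangeS [ 0.649 -0.211  0.101]
hinge [ 0.4726 -0.2112  0.0817] gap 0.0047 local [-52.9  -1.7] rangeS [ 0.478 -0.211  0.086]
shell [ 0.6482 -0.2513  0.0325] gap 0.002 local [118.7 -56.1] rangeS [ 0.654 -0.253  0.053]
S 1681 ring c [ 0.65021955 -0.21038188] r 0.024645135576212784 z 0.10164941135410366 local [124.2 -15.5]
D 411 ring c [ 0.64845256 -0.20657897] r 0.025482497894638488 z 0.10082776283288014 local [122.7 -11.6]
```

The manual's scale: shifts go in shares of 80 cm and turns go in shares of 90 degrees. Converting my numbers, -27.7 cm / 80 = -0.3463, -22 cm / 80 = -0.275, 0.9 rad / 1.5708 = 0.573.

>>> {"fn": "jog_arm", "kwargs": {
  "steps": [
    [[-0.0688,-0.0263,0],0.1146,8.5],
    [[-0.1375,-0.0525,0],0.2292,7],
    [[-0.2063,-0.0788,0],0.3438,6],
    [[-0.275,-0.1063,0],0.4584,5],
    [[-0.3463,-0.1338,0],0.573,5]
  ]
}}

```text
t: 0.72
tcp_pos: [0.401, 0.4289, 0.2392]
eef_rot: [-0.0, 0.549, 0.836, -0.0]
ft_force: [0.9, 1.7, 0.2]
width: 0.586
grasp_force: 0.0
```

In the tool's units: -30.6 cm / 80 = -0.3825, -24.5 cm / 80 = -0.3063, 0.72 rad / 1.5708 = 0.4584.

>>> {"fn": "jog_arm", "kwargs": {
  "steps": [
    [[-0.0763,0.0075,0],0.1146,5],
    [[-0.1525,0.015,0],0.2292,5],
    [[-0.23,0.0225,0],0.3438,5],
    [[-0.3063,0.03,0],0.4584,5],
    [[-0.3825,0.0375,0],0.573,5]
  ]
}}

```text
t: 1.35
tcp_pos: [0.5507, 0.1603, 0.2392]
eef_rot: [-0.0, 0.858, 0.513, -0.0]
ft_force: [0.9, 0.6, -0.3]
width: 0.588
grasp_force: 0.0
```

In the tool's units: -27 cm / 80 = -0.3375, -21.6 cm / 80 = -0.27, 0.9 rad / 1.5708 = 0.573.

>>> {"fn": "jog_arm", "kwargs": {
  "steps": [
    [[-0.0675,0.0363,0],0.1146,5],
    [[-0.135,0.0725,0],0.2292,5],
    [[-0.2025,0.1088,0],0.3438,5],
    [[-0.27,0.145,0],0.4584,5],
    [[-0.3375,0.18,0],0.573,5]
  ]
}}

```text
t: 1.98
tcp_pos: [0.5508, -0.1456, 0.2392]
eef_rot: [-0.0, 0.996, 0.089, 0.0]
ft_force: [0.2, -0.1, -0.6]
width: 0.583
grasp_force: 0.0
```

Run:
```python
from h import *
f=grab('wrist');cv2.imwrite('pics/w1.png',f['image'][:,:,::-1]);print(np.asarray(f['pose']).round(3).tolist(),observe()['tcp_pos'],observe()['eef_rot'])
```

```text
[[0.177, 0.945, 0.275, 0.621], [-0.984, 0.17, 0.049, -0.133], [-0.001, -0.279, 0.96, 0.375], [0.0, 0.0, 0.0, 1.0]] [ 0.5489286  -0.1553711   0.24013521] [2.65399052e-03 9.96801351e-01 7.98744184e-02 3.17762997e-04]
```

View pics/w1.png

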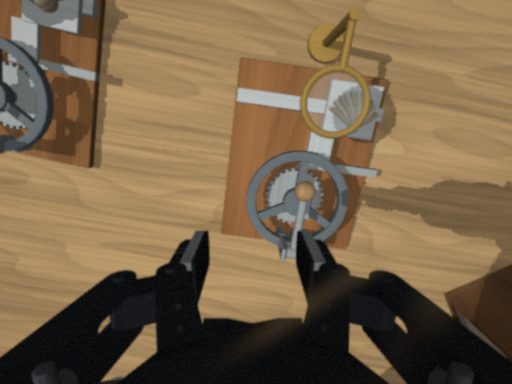

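The wrist view shows the cockle's stand: ball at (306,190), hinge about (292,243), lens ring centre (336,101), shell at about (353,107), board corners (240,58), (388,78), (350,247), (222,234).

```bash
cat > w.py <<'E'
from h import *
import sys
def ana(f):
    C=cloud(f);hsv=cv2.cvtColor(f['image'],cv2.COLOR_RGB2HSV)
    return C,hsv
if __name__=='__main__':
    f=dict(np.load('wrist.npz'));C,h=ana(f);o=f['pose'][:3,3]
    print('hsv ball,ring,board',h[190,306],h[101,304],h[110,270])
    for n,u,v,z in(('ball',306,190,.08),('hinge',293,240,.08),('lens',336,101,.1),('hub',303,198,.053),('shell',352,107,.045)):
        print(n,world(f,u,v,z).round(4),'range',C[v,u].round(4))
    P=np.array([world(f,u,v,.012)[:2] for u,v in((240,58),(388,78),(350,247),(222,234))]);
    from m import fit
    t,R,oo,r=fit(np.array([(165,95),(165,-95),(-75,-95),(-75,95)])/1e3,P);print('yaw',t,oo,(r*1e3).round(1).tolist())
    print(observe()['tcp_pos'],observe()['eef_rot'],observe()['qd'].round(3))
E
sed -i 's/^for f,pix/if __name__!="__main__": S=None\nfor f,pix/' m.py; sed -n 1,12p m.py >/dev/null
python3 - <<'E'
s=open('m.py').read().split('if __name__')[0]; open('m.py','w').write(s)
E
python3 w.py
```

```text
hsv ball,ring,board [ 17 110 165] [ 20 150 156] [ 14 148 152]
ball [ 0.5525 -0.2078  0.08  ] range [ 0.5554 -0.2047  0.0925]
hinge [ 0.4885 -0.207   0.08  ] range [ 0.4904 -0.2059  0.0843]
lens [ 0.65   -0.2108  0.1   ] range [ 0.6499 -0.2106  0.1009]
hub [ 0.5353 -0.2134  0.053 ] range [ 0.5451 -0.2042  0.0899]
shell [ 0.6528 -0.2467  0.045 ] range [ 0.6472 -0.2269  0.1025]
yaw 0.06355167071174975 [ 0.52911915 -0.21000273] [[-0.6, -0.9], [-1.7, 0.9], [1.6, -1.5], [0.7, 1.5]]
[ 0.5489286  -0.1553711   0.24013521] [2.65399052e-03 9.96801351e-01 7.98744184e-02 3.17762997e-04] [-0.045 -0.041 -0.012  0.036  0.067 -0.011  0.052]
```

>>> {"fn": "jog_arm", "kwargs": {
  "steps": [
    [[0,0,0],0,5]
  ]
}}

```text
t: 2.15
tcp_pos: [0.5503, -0.1467, 0.2392]
eef_rot: [0.0, 0.996, 0.089, -0.0]
ft_force: [0.1, 1.3, -1.1]
width: 0.588
grasp_force: 0.0
```

In the tool's units: 9.5 cm / 80 = 0.1188, 6 cm / 80 = 0.075, 0.115 rad / 1.5708 = 0.0732.

>>> {"fn": "jog_arm", "kwargs": {
  "steps": [
    [[-0.0113,0.075,0],0.0732,5],
    [[-0.0113,0.075,0],0.0732,5],
    [[-0.0113,0.075,0.0625],0.0732,5],
    [[-0.0113,0.075,0.1188],0.0732,5],
    [[-0.0113,0.075,0.1188],0.0732,5]
  ]
}}

```text
t: 2.78
tcp_pos: [0.5515, -0.2018, 0.1415]
eef_rot: [-0.001, 0.999, 0.036, -0.003]
ft_force: [0.1, 0.1, 0.7]
width: 0.587
grasp_force: 0.0
```

Run:
```python
from h import *
f=grab('wrist');g=grab('scene')
cv2.imwrite('pics/w2.png',np.hstack([f['image'][:,:400],cv2.resize(g['image'][180:,60:330],(400,384))])[:,:,::-1]);print(observe()['tcp_pos'],observe()['ft_force'])
```

```text
[ 0.55372857 -0.2039665   0.14523136] [ 0.1180361  -0.54036793  1.49625953]
```

View pics/w2.png

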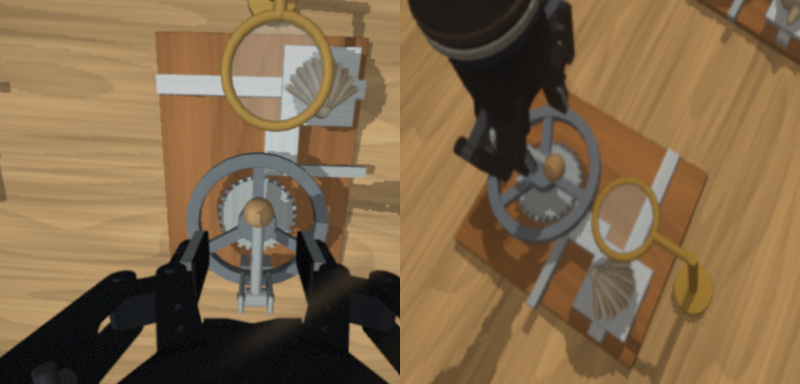

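The wrist picture shows the ball at (259,212) ahead of and nearly midway between the fingers (205 and 300), rod running down to the hinge at (257,300).

Run:
```python
from h import *
f=dict(np.load('wrist.npz'))
C=cloud(f)
print('ball',world(f,259,212,.08),C[212,259],'hinge',world(f,257,298,.08),'lens',world(f,276,70,.1))
print(observe()['eef_rot'])
m=(np.hypot(C[...,0]-.552,C[...,1]+.207)<.014)&(C[...,2]>.075);Q=C[m]
from scipy.optimize import least_squares
r=least_squares(lambda p:np.linalg.norm(Q-p,axis=1)-.012,[.552,-.207,.08],loss='soft_l1',f_scale=.001);print(r.x,len(Q))
```

```text
ball [ 0.5509062  -0.20703072  0.08      ] [ 0.5550848  -0.20646427  0.0913668 ] hinge [ 0.47127398 -0.21154015  0.08      ] lens [ 0.65057126 -0.20918269  0.1       ]
[-3.58190918e-05  9.99383747e-01  3.51015598e-02  7.38061130e-05]
[ 0.55372982 -0.20594516  0.21547362] 4130
```

>>> {"fn": "jog_arm", "kwargs": {
  "steps": [
    [[0,0,0],0,5]
  ]
}}

```text
t: 3.0
tcp_pos: [0.5544, -0.2048, 0.1463]
eef_rot: [0.0, 0.999, 0.035, 0.001]
ft_force: [0.3, 0.0, 0.5]
width: 0.585
grasp_force: 0.0
```

In the tool's units: 7.5 cm / 80 = 0.0938, 5.5 cm / 80 = 0.0688.

>>> {"fn": "jog_arm", "kwargs": {
  "steps": [
    [[-0.0044,0.0025,0.0375],0,5],
    [[-0.0044,0.0025,0.0688],0,5],
    [[-0.0044,0.0025,0.0938],0,5],
    [[-0.0044,0.0025,0.0938],0,5],
    [[-0.0044,0.0025,0.0938],0,5]
  ]
}}

```text
t: 3.62
tcp_pos: [0.5505, -0.2073, 0.0703]
eef_rot: [0.0, 0.999, 0.034, 0.001]
ft_force: [-0.3, -0.0, 1.1]
width: 0.584
grasp_force: 0.0
```

>>> {"fn": "jog_arm", "kwargs": {
  "steps": [
    [[0,0,0],0,2.0],
    [[0,0,0],0,2.0],
    [[0,0,0],0,2.0],
    [[0,0,0],0,2.0]
  ],
  "newtons": 20
}}

```text
t: 4.12
tcp_pos: [0.5504, -0.2065, 0.07]
eef_rot: [-0.0, 0.999, 0.035, 0.001]
ft_force: [-0.9, 2.9, 6.3]
width: 0.266
grasp_force: 19.3
```

In the tool's units: -5.3 cm / 80 = -0.0663, -4.4 cm / 80 = -0.055.

>>> {"fn": "jog_arm", "kwargs": {
  "steps": [
    [[-0.0013,0,-0.015],0,2.0],
    [[-0.0044,0,-0.0288],0,2.0],
    [[-0.01,0,-0.0425],0,2.0],
    [[-0.0169,0,-0.055],0,2.0],
    [[-0.0263,0,-0.0663],0,2.0]
  ]
}}

```text
t: 4.75
tcp_pos: [0.5284, -0.2077, 0.1229]
eef_rot: [-0.0, 0.999, 0.035, 0.0]
ft_force: [-0.1, 5.4, -0.1]
width: 0.259
grasp_force: 19.7
```

In the tool's units: -5 cm / 80 = -0.0625, -2.9 cm / 80 = -0.0363.

>>> {"fn": "jog_arm", "kwargs": {
  "steps": [
    [[-0.0106,0,-0.01],0,2.0],
    [[-0.0225,0,-0.0181],0,2.0],
    [[-0.0363,0,-0.0244],0,2.0],
    [[-0.05,0,-0.0288],0,2.0],
    [[-0.0625,0,-0.0306],0,2.0]
  ]
}}

```text
t: 5.38
tcp_pos: [0.4786, -0.2121, 0.1474]
eef_rot: [0.0, 0.999, 0.034, 0.001]
ft_force: [-0.3, 2.6, 1.9]
width: 0.26
grasp_force: 20.1
```

>>> {"fn": "jog_arm", "kwargs": {
  "steps": [
    [[0,0,0],0,3.4],
    [[0,0,0],0,3.4],
    [[0,0,0],0,3.4],
    [[0,0,0],0,3.4]
  ]
}}

```text
t: 5.88
tcp_pos: [0.4791, -0.2119, 0.1466]
eef_rot: [0.0, 0.999, 0.034, -0.0]
ft_force: [-0.3, -0.1, -0.4]
width: 0.398
grasp_force: 0.0
```

Run:
```python
from h import *
f=grab('side');g=grab('scene')
cv2.imwrite('pics/s3.png',np.hstack([cv2.resize(f['image'][90:260,190:370],(400,378)),cv2.resize(g['image'][180:,60:330],(400,378))])[:,:,::-1]);print(observe()['tcp_pos'],observe()['ft_force'])
```

```text
[ 0.47906486 -0.21180808  0.14669077] [-0.99476699 -0.20615262  0.48081788]
```

View pics/s3.png

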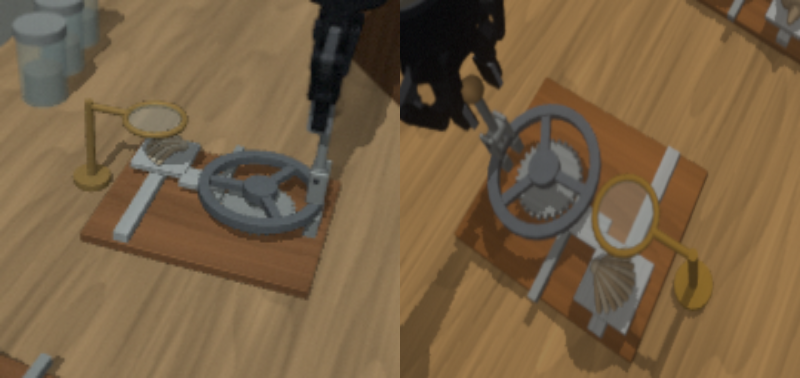

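The scene crop (right half) shows the handle upright, ball at (473,88) between the open fingers; the shell has not moved yet (612,285).

In the tool's units: 3.75 cm / 80 = 0.0469, -0.45 cm / 80 = -0.0056, -0.75 rad / 1.5708 = -0.4775.

>>> {"fn": "jog_arm", "kwargs": {
  "steps": [
    [[-0.0056,0.01,0],-0.0955,3.4],
    [[-0.0031,0.0206,0],-0.191,3.4],
    [[0.0006,0.03,0],-0.2865,3.4],
    [[0.0056,0.0388,0],-0.382,3.4],
    [[0.0125,0.0469,0],-0.4775,3.4]
  ]
}}

```text
t: 6.6
tcp_pos: [0.4912, -0.2482, 0.1465]
eef_rot: [-0.001, 0.916, 0.4, -0.0]
ft_force: [-1.0, 2.2, -0.3]
width: 0.396
grasp_force: 1.0
```

```bash
cat > meas.py <<'E'
from h import *
import sys
g=grab('scene');f=grab('side')
cv2.imwrite(sys.argv[1],np.hstack([cv2.resize(f['image'][90:260,190:370],(400,378)),cv2.resize(g['image'][180:,60:330],(400,378))])[:,:,::-1])
R=np.array([[np.cos(.0636),-np.sin(.0636)],[np.sin(.0636),np.cos(.0636)]])
C=cloud(g);L=C.copy();L[...,:2]=(C[...,:2]-[.529,-.21])@R
# ball
m=(L[...,2]>.13)&(L[...,2]<.175)&(np.hypot(L[...,0],L[...,1])<.09)
h=cv2.cvtColor(g['image'],cv2.COLOR_RGB2HSV);b=m&(h[...,1]>70)&(h[...,2]>60)
print('ball',np.nanmedian(L[b],0),b.sum())
# carriage plate: pixels at z 25..40, x 90..150
for nm,F in(('scene',g),('side',f)):
    C=cloud(F);L=C.copy();L[...,:2]=(C[...,:2]-[.529,-.21])@R
    s=(L[...,2]>.038)&(L[...,2]<.07)&(L[...,0]>.09)&(L[...,0]<.15)&(abs(L[...,1])<.09)
    p=(L[...,2]>.025)&(L[...,2]<.036)&(L[...,0]>.09)&(L[...,0]<.15)&(abs(L[...,1])<.09)
    for q,t in((s,'shell'),(p,'plate')):
        if q.any():print(nm,t,q.sum(),'x',np.percentile(L[q][:,0],[2,98]).round(4),'y',np.percentile(L[q][:,1],[2,98]).round(4),'zmed',np.median(L[q][:,2]))
print(observe()['tcp_pos'],observe()['ft_force'])
E
python3 - <<'E'
from h import *
E
python3 meas.py pics/a4.png
```

```text
ball [-0.03561591 -0.02847842  0.16290022] 108
scene shell 263 x [0.1073 0.1379] y [-0.0482 -0.0163] zmed 0.043742089330145784
scene plate 583 x [0.0912 0.1497] y [-0.054   0.0012] zmed 0.03169609713640953
side shell 157 x [0.0955 0.1363] y [-0.0249  0.0051] zmed 0.046952592223346856
side plate 251 x [0.0906 0.1488] y [-0.0489  0.0132] zmed 0.0308166610880668
[ 0.49183481 -0.24913663  0.14681548] [ 0.49190228  0.11299037 -0.46224224]
```

In the tool's units: 1.8 cm / 80 = 0.0225, 0.15 cm / 80 = 0.0019, -0.33 rad / 1.5708 = -0.2101.

>>> {"fn": "jog_arm", "kwargs": {
  "steps": [
    [[0.0006,0.0075,0],-0.07,3.4],
    [[0.0019,0.015,0],-0.1401,3.4],
    [[0.0038,0.0225,0],-0.2101,3.4],
    [[0.0038,0.0225,0],-0.2101,3.4]
  ]
}}

```text
t: 7.2
tcp_pos: [0.5068, -0.2586, 0.1467]
eef_rot: [0.0, 0.841, 0.542, 0.0]
ft_force: [-0.7, -0.2, -0.2]
width: 0.399
grasp_force: 0.0
```

```bash
python3 meas.py pics/a5.png
```

```text
ball [-0.02075683 -0.04697652  0.1581097 ] 28
scene shell 85 x [0.1129 0.1391] y [-0.0365 -0.0071] zmed 0.04010601092153043
scene plate 460 x [0.0923 0.1496] y [-0.0403  0.0213] zmed 0.03150164190795751
side shell 165 x [0.0952 0.1356] y [-0.017   0.0178] zmed 0.0475129172149476
side plate 254 x [0.0907 0.1496] y [-0.0372  0.0256] zmed 0.030844186275726382
[ 0.50649872 -0.25853019  0.14670813] [-0.49162161 -1.25528629 -0.32506635]
```

View pics/a5.png

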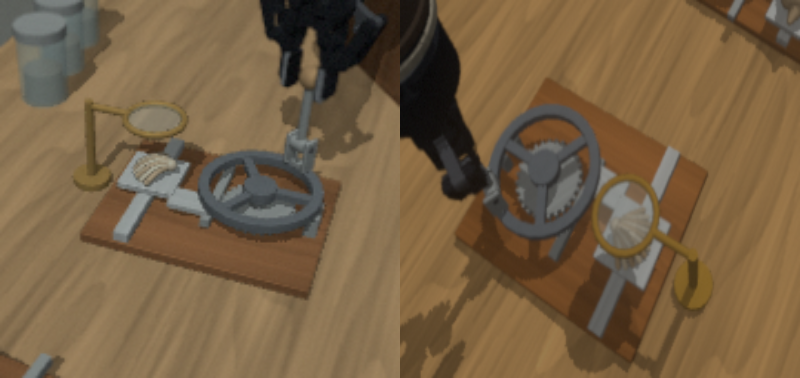

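The pictures show the handle upright between the fingers, and the shell (side crop 155,168; scene crop 628,230) beneath the lens. Releasing upward and checking.

In the tool's units: -10 cm / 80 = -0.125, -7 cm / 80 = -0.0875.

>>> {"fn": "jog_arm", "kwargs": {
  "steps": [
    [[0,0,0],0,5.5],
    [[0,0,0],0,5.5],
    [[0,0,-0.0375],0,5.5],
    [[0,0,-0.0875],0,5.5],
    [[0,0,-0.125],0,5.5]
  ]
}}

```text
t: 7.92
tcp_pos: [0.5069, -0.2588, 0.2484]
eef_rot: [0.0, 0.84, 0.543, 0.0]
ft_force: [1.1, 0.4, -0.0]
width: 0.642
grasp_force: 0.0
```

>>> {"fn": "jog_arm", "kwargs": {
  "steps": [
    [[0,0,0],0,5.5],
    [[0,0,0],0,5.5]
  ]
}}

```text
t: 8.18
tcp_pos: [0.5065, -0.2582, 0.2463]
eef_rot: [-0.0, 0.84, 0.543, -0.0]
ft_force: [-0.8, 0.3, -0.1]
width: 0.644
grasp_force: 0.0
```

```bash
python3 meas.py pics/a6.png
python3 - <<'E'
from h import *
f=grab('wrist');a=cv2.imread('pics/a6.png')
cv2.imwrite('pics/w6.png',f['image'][:,:,::-1])
E
```

```text
ball [-0.02566327 -0.04576128  0.16538037] 249
scene shell 88 x [0.113  0.1395] y [-0.0362 -0.0077] zmed 0.040136128109311886
scene plate 473 x [0.0923 0.1496] y [-0.0404  0.0211] zmed 0.03161032766458993
side shell 160 x [0.0949 0.1357] y [-0.0177  0.0164] zmed 0.04729472509580848
side plate 256 x [0.0906 0.149 ] y [-0.0369  0.0256] zmed 0.030777892227581927
[ 0.5062143  -0.25819743  0.24573779] [0.39572265 0.46413131 0.11213534]
```

View pics/w6.png

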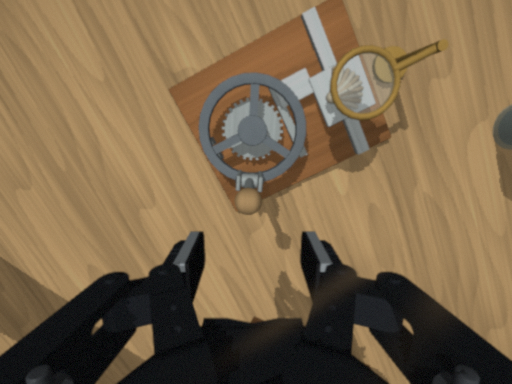

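View pics/a6.png

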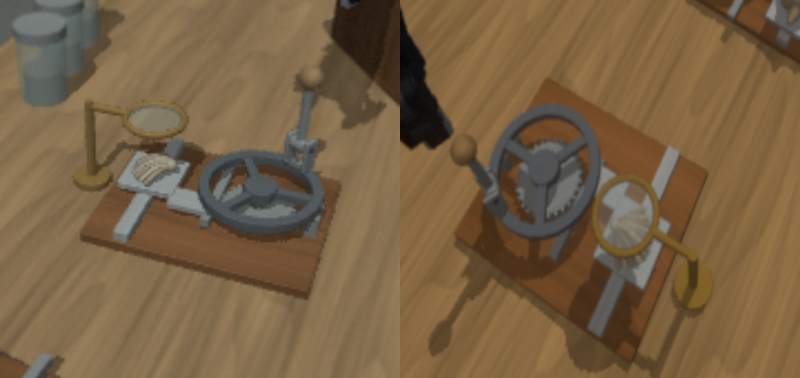

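The handle stands upright and free (ball 310,78 in side crop). In the wrist picture, the plate's corners are about (311,78), (358,56), (380,105), (331,128), and the lens ring centre is (366,83).

Run:
```python
from h import *
f=dict(np.load('wrist.npz'))
l=world(f,366,83,.1);p=np.mean([world(f,u,v,.031) for u,v in((311,78),(358,56),(380,105),(331,128))],0);s=world(f,350,89,.05)
b=world(f,248,201,.158);g=dict(np.load('scene.npz'));ls=world(g,(60+(627-400)*270/400),180+215*204/378,.1)
R=np.array([[np.cos(.0636),-np.sin(.0636)],[np.sin(.0636),np.cos(.0636)]])
for n,q in(('lens',l),('plate',p),('shell',s),('ball',b),('lensS',ls)):print(n,q.round(4),((q[:2]-[.529,-.21])@R).round(4))
```

```text
lens [ 0.6504 -0.2098  0.1   ] [ 0.1212 -0.0075]
plate [ 0.6515 -0.2136  0.031 ] [ 0.122  -0.0114]
shell [ 0.6517 -0.2113  0.05  ] [ 0.1224 -0.0091]
ball [ 0.5027 -0.2566  0.158 ] [-0.0292 -0.0449]
lensS [ 0.65   -0.2096  0.1   ] [ 0.1208 -0.0073]
```

```bash
python3 -c "
from rig import manip
print(manip.close_job())"
```

```text
the job is handed in; nothing more can be done
None
```

I handed in the job with the cockle about 2–4 mm from the lens centre by camera measurement, the handle upright and released, and the whelk's stand untouched; no verdict came back.

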